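# Stack the drained fruit boards

## Robot

A 6-joint arm with a two-finger parallel gripper is mounted at the origin on a cart in front of the work surface, level with it; the furniture and walls round the work are solid. World frame = base frame: x ahead of the robot, y to its left, z up, the work surface at z = 0. Lengths are in m, angles in rad, forces in N, time in s.
With the tool pointing down it reaches from about 0.375 to 0.925 m from the base axis. Payload 5.7 kg.
Tool frame: the origin (TCP) lies on the mounting face of the last link; the fingertips stand 173 mm ahead of it and the grasp point (between the pads) lies 155 mm ahead of it; z points along the fingers, y is the line along which they close (so a half turn about z gives the same grasp; the last joint's range is limited). The gripper opens to 85 mm and grips with 20 to 120 N. Pads are 22 mm wide; open, the fingers measure 114 mm over their backs; the gripper's body (76 mm by 85 mm) begins 54 mm behind the grasp point. The pads swing forward as they close: fully open they stand 13 mm farther back than shut.
Start: joints at [1.187, 0.359, 1.51, -0, 1.272, -0.115], TCP at [0.159, 0.578, 0.405] pointing down, gripper open.
Joint ranges: [-2.97, 2.97], [-1.01, 2.36], [0.21, 2.38], [-0.96, 4.11], [0.2, 2.71], [-2.98, 2.98]. Speed limits (rad/s): [2.39, 2.39, 3.14, 3.14, 3.14, 3.14].

## Interface

Orientations are given as a unit quaternion [w, x, y, z].
In Python, from station import status, capture, ctrl, search_frame, tip_of gives the robot as it stands.
- The arm moves only by the shell command python3 -m inch 'ROWS' [FORCE]. ROWS is a JSON object of lists of equal length, an entry for each row: "linear": the shift along the tool's x, y, z scaled (see below), a list of three; "rotation": the turn, a rotation vector about the tool's x, y, z scaled (see below), a list of three; "hand": the closure, from -1 (fully open) to 1 (shut). In form: {"linear": [[tx, ty, tz], ...], "rotation": [[wx, wy, wz], ...], "hand": [hand, ...]}. A call has exactly 10 rows; each row shifts and turns the commanded pose from where the row before left it, along the tool's axes as they then stand; what a row does not reach is not made up. The controller multiplies each number of a shift by 30 mm and each number of a turn by 5 degrees. A row lasts 1/8 s, in which the tool goes at most 62.5 mm and 10.7 degrees, less where a joint would pass 70% of its speed; a pose out of reach is approached as far as the arm can. A call with a number of a shift or a turn outside -1 to 1 is refused whole. A call with a gripper value outside its range is refused whole. The fingers move at their own pace and stop on an object; FORCE is the grip in N (left out, the last holds). Time passes only in rows, so rows that do not move let the fingers close, or fill a call up. It gives the time, the measured TCP pose, the force, the opening and the grip force at its end, in the units of the state.
- status.sense(): the state, without advancing time (a new reading comes with each control period).
- capture(name): name is "side" or "top"; returns a dict with "pixels" (480x640x3 uint8, red, green, blue), "vfov" (degrees; the focal length in pixels is half the picture's height over the tangent of half this angle, whatever the lens; pixels are square), "cx", "cy" (the principal point, pixels), "rvec" (rotation vector, rad) and "tvec" (3), from world to camera coordinates, as OpenCV has them. Camera axes: x right, y down, z forward; pixel columns grow to the right and rows downward; lengths in m; the calibration is good to about 2 mm. A picture is of the moment at which its call begins. There is no depth.
- ctrl.hand_in(): hands the job in; it is judged then, once.
Trained networks look in the newest picture that a camera, given by its name, has taken for a name from the list of things; names that differ only in an ending like _2 or _b are one class to them, and where a whole thing is asked for, a point or a joint stands for the part that bears it (a point fixed in the world has none). Each returns a list of dicts, best first, with "score" (0 to 1); they miss things now and then, are a little off and sometimes report something else, mostly with a low value. They report only what shows in the picture. A call takes as long as a camera call. They do not tell look-alikes from the thing itself.
- search_frame(target, camera): "point" ([x, y, z] in m, in world coordinates, good to about 4 mm: the middle of the surface that is visible of it).
- tip_of(target, camera): "point" ([x, y, z] in m, in world coordinates, good to about 4 mm: a listed point, or the origin of a listed thing).
The state is a dict: "clock": time; "q": joint angles; "joint_velocities": joint speeds; "joint_torque": joint torques, N m; "tcp_pos": TCP position; "eef_rot": TCP orientation; "contact_force": force on the tool from outside, world axes, zero at the start; "wrist_torque": the same for the moment, N m; "gripper_width": finger opening in m; "gripper_force": force on a finger pad.
Only numpy, scipy, OpenCV 4.12 (cv2) and the standard library are available. Lean on these libraries where they do the work, as an engineer would, in place of code of your own. Each camera call takes 0.05 s, during which the arm holds its last target. There are 200 camera calls.

## Task

Take the two small cutting boards off the sloping draining rack and stack them squarely on the blue board lying on the table: the green one on the blue, then the yellow one on top, with edges flush and all the hang holes at the same end. Lower each board flat into place before letting go rather than dropping it, leave the blue board where it lies, and do not disturb the bowl, the spice jar or the tub.

Things in the scene. Friction and masses are not known exactly. Their poses are not given: they have to be found in the camera images.
- blue_board: Blue plastic fruit cutting board, 130 (x) x 60 (y) x 14 (z) mm, with a hang hole (slot 10 x 24 mm) near its +x end; origin at the centre of its underside, x along its length toward the hole, z out of its top face. Lies flat and loose on the table, the hang hole on the far side from the robot.
- green_board: Green plastic fruit cutting board, 130 (x) x 60 (y) x 14 (z) mm, with a hang hole (slot 10 x 24 mm) near its +x end; origin at the centre of its underside, x along its length toward the hole, z out of its top face. Starts loose in either bay of the rack, sloping 35 degrees, hole at the upper, far end, its long sides overhanging the rails by 10 mm.
- yellow_board: Yellow plastic fruit cutting board, 130 (x) x 60 (y) x 14 (z) mm, with a hang hole (slot 10 x 24 mm) near its +x end; origin at the centre of its underside, x along its length toward the hole, z out of its top face. At the start it lies in the other bay of the draining rack, in the same way.
- blue_board_hole (a point): Centre of the blue board's hang hole at its top face, 50 mm from the board's centre along its x.
- green_board_hole (a point): Centre of the green board's hang hole at its top face, 50 mm from the board's centre along its x.
- yellow_board_hole (a point): Centre of the yellow board's hang hole at its top face, 50 mm from the board's centre along its x.
- drain_rack: Fixed steel wire draining rack, 150 (x) x 216 (y) x 115 (z) mm, over a grey drip tray; origin at the middle of its foot, x toward its high, far side. Two bays at y = -65 and +65 mm, each of two wire rails (40 mm wide in all) rising 35 degrees toward +x, stops 17 mm high at the low end. The middle of a board's underside is 67 mm above the table.
- rice_bowl: White bowl of rice, 144 mm across, 57 mm high, loose; origin at the centre of its underside. Bystander.
- spice_jar_1: Spice jar with red cap, 45 mm across, 106 mm high, loose; origin at the centre of its underside. Bystander.
- tub_1: White yoghurt tub, 72 mm across, 71 mm high, loose; origin at the centre of its underside. Bystander.
Not all that is in view belongs to the job. Several things have the shape of the green_board; the one meant has the colours described above.

How it is judged:
On the way, in this order (a step that is already met when the one before it is completed fails the run):
1. the green board is lowered flat on the blue board while still held (within 30 mm of centred, at most 8 mm above its resting height, tilted less than 0.2 rad) (horizontal distance between green_board and blue_board below 0.03 m and z of green_board in the frame of blue_board between 0.01 and 0.022 m and angle between green_board's own z axis and vertical below 0.2 rad and contact force between green_board and the fingers above 0.3 N), for 0.04 s.
2. with the green board on the blue one, the yellow board is lowered flat on the green board while still held (same tolerances) (horizontal distance between green_board and blue_board below 0.03 m and z of green_board in the frame of blue_board between 0.01 and 0.022 m and angle between green_board's own z axis and vertical below 0.1 rad and horizontal distance between yellow_board and green_board below 0.03 m and z of yellow_board in the frame of green_board between 0.01 and 0.022 m and angle between yellow_board's own z axis and vertical below 0.2 rad and contact force between yellow_board and the fingers above 0.3 N), for 0.04 s.
At the end, for the whole second after the job is handed in: Green lies flat on blue and yellow on green: each centred within 7 mm on the board beneath, parallel within 0.1 rad, hang holes within 10 mm (same end), tilt under 0.05 rad; the blue board flat, within 25 mm of its start; all at rest and released (horizontal distance between green_board and blue_board below 0.007 m and z of green_board in the frame of blue_board between 0.01 and 0.0175 m and angle between each of green_board, yellow_board, blue_board's own z axis and vertical below 0.05 rad and angle between the x axis of green_board and the x axis of blue_board, either way round below 0.1 rad and horizontal distance between green_board_hole and blue_board_hole below 0.01 m and horizontal distance between yellow_board and green_board below 0.007 m and z of yellow_board in the frame of green_board between 0.01 and 0.0175 m and angle between the x axis of yellow_board and the x axis of green_board, either way round below 0.1 rad and horizontal distance between yellow_board_hole and green_board_hole below 0.01 m and distance of blue_board from where it was at the start of the episode below 0.025 m and linear speed of each of green_board, yellow_board, blue_board below 0.02 m/s and angular speed of each of green_board, yellow_board, blue_board below 0.1 rad/s and contact force between each of green_board, yellow_board, blue_board and the fingers below 0.05 N); the robot touches nothing.
It fails at once if the bowl is pushed more than 20 mm or tipped (distance of rice_bowl from where it was at the start of the episode above 0.02 m or angle between rice_bowl's own z axis and vertical above 0.3 rad).
It fails at once if the spice jar is pushed more than 20 mm or tipped (distance of spice_jar_1 from where it was at the start of the episode above 0.02 m or angle between spice_jar_1's own z axis and vertical above 0.3 rad).
It fails at once if the tub is pushed more than 20 mm or tipped (distance of tub_1 from where it was at the start of the episode above 0.02 m or angle between tub_1's own z axis and vertical above 0.3 rad).
It also fails if it takes over 61 s, if anything falls off the work surface, if the arm or the gripper's body presses on something with over 40 N, if the wrist force passes 120 N, or if a joint passes its speed limit or range.

## Working session

There is one attempt and no reset: what is moved stays moved. The work goes in short steps, Python scripts to look and compute and a shell command to move; the robot and the scene stay as the last step left them, time stands still between calls to the robot, and variables do not carry over. Pictures are saved under pics/ and viewed, at most 10 in all, crops included, and the job is handed in when it is done.

```bash
mkdir -p pics; ls; python3 - <<'E'
from station import status,capture,search_frame,tip_of
import cv2
print(status.sense())
for c in("side","top"):
    r=capture(c); cv2.imwrite(f"pics/{c}0.png",r["pixels"][:,:,::-1]); print(c,r["vfov"],r["cx"],r["cy"],r["rvec"],r["tvec"])
    for n in("blue_board","green_board","yellow_board","drain_rack","rice_bowl","spice_jar_1","tub_1"):
        print(n,[(round(d["score"],2),[round(float(v),3) for v in d["point"]]) for d in tip_of(n,c)[:4]])
    for n in("blue_board_hole","green_board_hole","yellow_board_hole"):
        print(n,[(round(d["score"],2),[round(float(v),3) for v in d["point"]]) for d in tip_of(n,c)[:4]])
E
```

```text
pics
{'clock': 0.0, 'q': array([ 1.18692050e+00,  3.59475485e-01,  1.51143225e+00,  2.32722008e-05,
        1.27248702e+00, -1.15097392e-01]), 'joint_velocities': array([ 0.0011491 ,  0.00045569,  0.00149485, -0.00139717, -0.0004323 ,
       -0.00063893]), 'joint_torque': array([ 5.02560415e-04, -5.27613544e+01, -2.78621471e+01, -2.40974941e-04,
        1.30981443e-02, -3.81220764e-05]), 'tcp_pos': array([0.15919745, 0.57811927, 0.40387094]), 'eef_rot': array([-2.33249352e-04,  1.33988403e-01,  9.90982490e-01, -8.70405164e-04]), 'contact_force': array([-0.34861428,  0.70897752, -0.04207486]), 'wrist_torque': array([-0.02280666,  0.02524582,  0.01676335]), 'gripper_force': 0.0, 'gripper_width': 0.08514848326112931}
side 45.10717690562897 319.7338665416806 248.73501980779352 [ 2.25017946 -0.15282068  0.06659268] [-0.5644796   0.1459878   1.83904117]
blue_board [(0.59, [0.496, 0.223, -0.003])]
green_board [(0.8, [0.49, -0.091, 0.066]), (0.6, [0.505, 0.069, -0.001])]
yellow_board [(0.88, [0.496, -0.224, 0.068])]
drain_rack [(0.78, [0.496, -0.153, -0.002])]
rice_bowl [(0.73, [0.445, 0.54,
[... 404 characters left out ...]
.04165575 0.58949411 1.32328403]
blue_board [(0.76, [0.499, 0.219, 0.003]), (0.68, [0.503, -0.223, 0.071])]
green_board [(0.86, [0.493, -0.093, 0.066]), (0.8, [0.503, 0.061, 0.001])]
yellow_board [(0.59, [0.5, -0.224, 0.07])]
drain_rack [(0.98, [0.499, -0.154, -0.002])]
rice_bowl [(0.77, [0.451, 0.536, 0.001]), (0.51, [0.495, -0.092, 0.064]), (0.23, [0.497, 0.218, 0.001])]
spice_jar_1 [(0.61, [0.708, 0.115, -0.004])]
tub_1 [(0.83, [0.398, -0.433, 0.002]), (0.37, [0.526, -0.221, 0.108])]
blue_board_hole [(0.85, [0.547, 0.213, 0.016])]
green_board_hole [(0.84, [0.525, -0.09, 0.105]), (0.57, [0.473, 0.106, 0.014])]
yellow_board_hole [(0.63, [0.524, -0.223, 0.109]), (0.62, [0.498, 0.22, 0.003])]
```

View pics/side0.png

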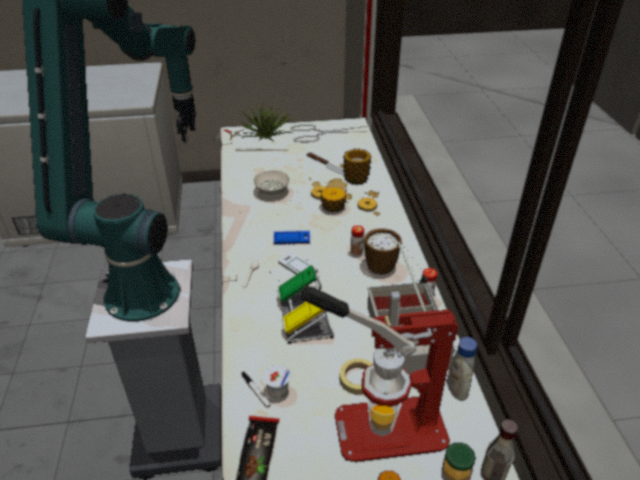

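View pics/top0.png

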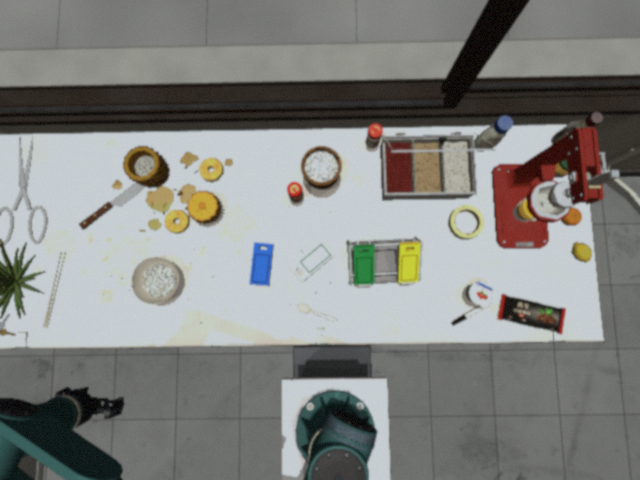

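The top view shows blue at about (262,264), green at (363,264) and yellow at (409,262) in the rack, and a white look-alike at (315,260). The jar is at (295,191), the tub at (478,293) and the bowl at (158,281). In the side view, blue is at (292,238), green at (297,284) and yellow at (303,318). The networks agree with this, so next I'll refine the poses from the colour silhouettes.

```bash
cat > h.py <<'E'
import numpy as np,cv2
from scipy.optimize import least_squares
from scipy.spatial.transform import Rotation as R
from station import status,capture
HUE={"blue":(100,130),"green":(45,85),"yellow":(22,34)}
def cam(c):
    r=capture(c); f=240/np.tan(np.radians(r["vfov"]/2))
    r["K"]=np.array([[f,0,r["cx"]],[0,f,r["cy"]],[0,0,1]]); return r
def proj(r,P): return cv2.projectPoints(np.asarray(P,float),np.array(r["rvec"],float),np.array(r["tvec"],float),r["K"],None)[0][:,0]
def mom(m):
    M=cv2.moments(m,True) if m.ndim==3 or m.dtype==np.uint8 else cv2.moments(m.astype(np.float32))
    return M
def feats(M):
    a=M["m00"]; th=.5*np.arctan2(2*M["mu11"],M["mu20"]-M["mu02"])
    return np.array([M["m10"]/a,M["m01"]/a,th,a])
def mask(r,col,guess,rad=35):
    h=cv2.cvtColor(r["pixels"],cv2.COLOR_RGB2HSV); lo,hi=HUE[col]
    m=cv2.inRange(h,(lo,110,50),(hi,255,255)); u,v=proj(r,[guess])[0].astype(int)
    k=np.zeros_like(m); cv2.circle(k,(u,v),rad,255,-1); m&=k
    n,l,s,_=cv2.connectedComponentsWithStats(m); m=(l==1+np.argmax(s[1:,4])).astype(np.uint8)
    c=max(cv2.findContours(m,0,1)[0],key=cv2.contourArea); return cv2.fillPoly(m.copy(),[c],1)
C=np.array([[a,b,c] for a in(-.065,.065) for b in(-.03,.03) for c in(0,.014)])
def fit(rs,col,g,pitch,fixz=None):
    obs=[feats(cv2.moments(mask(r,col,g),True)) for r in rs]
    def res(p):
        z=p[2] if fixz is None else fixz
        Rm=R.from_euler("ZY",[p[3],-pitch]).as_matrix(); P=C@Rm.T+[p[0],p[1],z]; o=[]
        for r,ob in zip(rs,obs):
            f=feats(cv2.moments(cv2.convexHull(proj(r,P).astype(np.float32))))
            d=(f[2]-ob[2]+np.pi/2)%np.pi-np.pi/2
            o+=[f[0]-ob[0],f[1]-ob[1],10*d]
        return np.array(o)
    s=least_squares(res,[*g,0.],x_scale=[.01,.01,.01,.1],diff_step=1e-4)
    return s.x,s.fun,[o[3] for o in obs]
def go(pos,Rt,n=""):
    s=status.sense(); q=np.array(s["eef_rot"]); A=R.from_quat(q[[1,2,3,0]])
    d=np.array(pos)-s["tcp_pos"]
    print(n,"rot units",np.round(np.degrees((A.inv()*Rt).as_rotvec())/5,2),"shift now-frame",np.round(A.inv().apply(d)/.03,2),"target-frame",np.round(Rt.inv().apply(d)/.03,2))
def tool(pitch,yaw):  # tool z = -board normal, tool x = -board x, y=board y
    return R.from_euler("ZY",[yaw,-pitch])*R.from_matrix(np.diag([-1.,1,-1]))
E
python3 - <<'E'
from h import *
np.set_printoptions(precision=4,suppress=True)
rs=[cam("side"),cam("top")]
for c,g,p in(("blue",(.5,.22,0.001),0),("green",(.492,-.092,.067),np.radians(35)),("yellow",(.498,-.224,.068),np.radians(35))):
    x,f,a=fit(rs,c,g,p); print(c,x,f,a)
    x,f,a=fit(rs,c,g,p,.0 if c=="blue" else .067); print("  fixz",x,f)
E
```

```text
blue [ 0.4983  0.22    0.002  -0.1004] [ 0.0961 -0.0166  0.1433  0.0042  0.0868 -0.0586] [np.float64(412.0), np.float64(765.0)]
  fixz [0.4983 0.2208 0.001  0.    ] [ 0.1879  0.2851 -0.3512 -0.1712  0.1412 -1.0563]
green [ 0.4907 -0.0933  0.0671  0.001 ] [ 0.3992 -0.0827  0.3436  0.0219  0.4498  0.3798] [np.float64(571.0), np.float64(758.0)]
  fixz [ 0.4908 -0.0932  0.067   0.    ] [ 0.4296 -0.0637  0.3481 -0.0023  0.4217  0.3885]
yellow [ 0.4918 -0.227   0.0613  0.    ] [ 1.7763 -0.3242 -0.3045  0.0565  1.8237  0.3125] [np.float64(695.0), np.float64(832.0)]
  fixz [ 0.4913 -0.228   0.068  -0.0114] [ 1.5876 -1.4286 -0.2536  0.772   1.8677  0.4293]
```

```bash
sed -i 's/    s=least_squares.*/    f0=lambda q: res(np.array(q)*.05)\n    s=least_squares(f0,np.array([*g,.02])\/.05,diff_step=2e-2); s.x=s.x*.05/' h.py
python3 - <<'E'
from h import *
np.set_printoptions(precision=4,suppress=True)
rs=[cam("side"),cam("top")]
for c,g,p in(("blue",(.5,.22,0.001),0),("green",(.492,-.092,.067),np.radians(35)),("yellow",(.498,-.224,.068),np.radians(35))):
    x,f,a=fit(rs,c,g,p); print(c,x,f,a)
    for r,n in zip(rs,"st"):
        x1,f1,_=fit([r],c,g,p,.0 if c=="blue" else .067); print("  fixz",n,x1,f1)
out=[]
for r,k in zip(rs,(8,6)):
    im=r["pixels"][:,:,::-1].copy()
    u,v=proj(r,[[.495,-.16,.07]])[0].astype(int)
    cr=im[v-40:v+40,u-50:u+50].copy(); 
    out.append(cv2.resize(cr,None,fx=5,fy=5,interpolation=0))
    m=mask(r,"yellow",(.498,-.224,.068))[v-40:v+40,u-50:u+50]; cr[m>0]=(255,0,255)
    out.append(cv2.resize(cr,None,fx=3,fy=3,interpolation=0))
a=np.hstack([out[0][:, :400],out[2][:,50:450]]); 
b=np.hstack([out[1],out[3]])[:200,:]; b=cv2.copyMakeBorder(b,0,0,0,200,0)
cv2.imwrite("pics/c1.png",np.vstack([a,b]))
E
```

```text
blue [ 0.4984  0.22    0.0019 -0.0997] [ 0.1386 -0.0183  0.1538 -0.0003  0.1235 -0.0545] [np.float64(413.0), np.float64(766.0)]
  fixz s [ 0.4979  0.2225  0.001  -0.0685] [ 0. -0.  0.]
  fixz t [ 0.4989  0.2203  0.001  -0.1052] [-0.  0. -0.]
green [ 0.4907 -0.0931  0.0672  0.0494] [ 0.4061 -0.0547  0.1449  0.0018  0.3969 -0.0899] [np.float64(571.0), np.float64(758.0)]
  fixz s [ 0.4895 -0.0928  0.067   0.0809] [0. 0. 0.]
  fixz t [ 0.4919 -0.0932  0.067   0.0398] [0. 0. 0.]
yellow [ 0.4918 -0.2267  0.061   0.0245] [ 1.798  -0.2418 -0.417  -0.0004  1.8631  0.1122] [np.float64(692.0), np.float64(832.0)]
  fixz s [ 0.4859 -0.2332  0.068  -0.0645] [ 0. -0.  0.]
  fixz t [ 0.4969 -0.2258  0.068   0.0363] [0. 0. 0.]
```

View pics/c1.png

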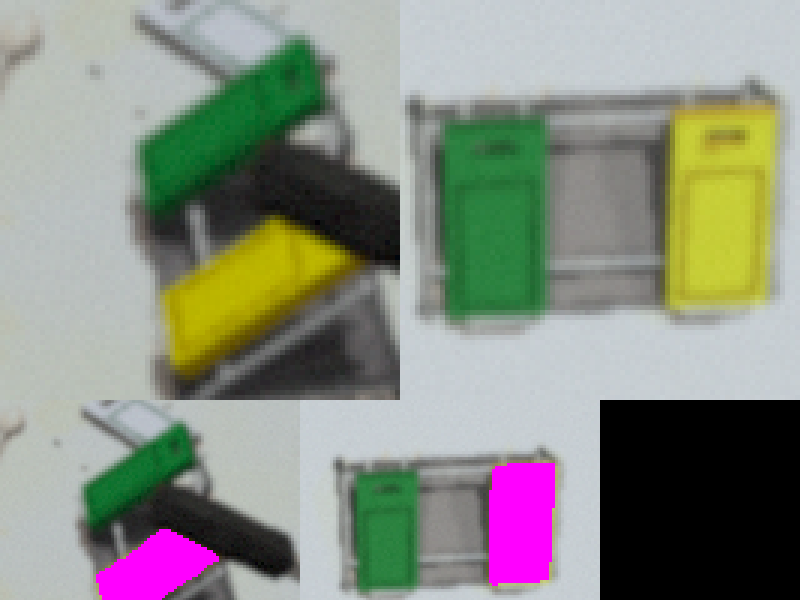

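Blue and green fit consistently in both views. In the side view a lever hides the upper end of yellow, so I use the top view for it. Top view and bay spacing agree: rack yaw ≈ 0.038, yellow at about (0.497,-0.225).

```bash
python3 - <<'E'
from h import *
a=np.radians(35); y=.038
go((.42,-.05,.40),tool(0,y),"way")
for U in((.4913,-.0932,.067),(.4967,-.2245,.067)):
    T=tool(a,y); n=-T.apply([0,0,1]); print(U+n*.17, U+n*.23)
E
```

```text
way rot units [-0.   -0.   -3.52] shift now-frame [-13.94 -17.89   0.16] target-frame [ -7.89 -21.26   0.16]
[ 0.3938624  -0.09690441  0.20625585] [ 0.35947266 -0.09821185  0.25540497]
[ 0.3992624  -0.22820441  0.20625585] [ 0.36487266 -0.22951185  0.25540497]
```

```bash
python3 -m inch '{"linear":[[0,0,0],[0,0,0],[0,0,0],[0,0,0],[-1,-1,0],[-1,-1,0],[-1,-1,0],[-1,-1,0],[-1,-1,0],[-1,-1,0]],"rotation":[[0,0,-0.88],[0,0,-0.88],[0,0,-0.88],[0,0,-0.88],[0,0,0],[0,0,0],[0,0,0],[0,0,0],[0,0,0],[0,0,0]],"hand":[-1,-1,-1,-1,-1,-1,-1,-1,-1,-1]}' 60
python3 -m inch '{"linear":[[-1,-1,0],[-0.9,-1,0],[0,-1,0],[0,-1,0],[0,-1,0],[0,-1,0],[0,-1,0],[0,-1,0],[0,-1,0],[0,-1,0]],"rotation":[[0,0,0],[0,0,0],[0,0,0],[0,0,0],[0,0,0],[0,0,0],[0,0,0],[0,0,0],[0,0,0],[0,0,0]],"hand":[-1,-1,-1,-1,-1,-1,-1,-1,-1,-1]}'
python3 -c "
from h import *
a=np.radians(35)
print(status.sense()['q'])
go((.3595,-.0982,.2554),tool(a,.038))"
```

```text
clock: 2.55
tcp_pos: [0.347, 0.4045, 0.4049]
eef_rot: [0.0, -0.019, 1.0, 0.0]
contact_force: [0.5, -0.6, 0.1]
gripper_width: 0.0851
gripper_force: 0.0
clock: 3.8
tcp_pos: [0.4146, 0.1069, 0.4049]
eef_rot: [0.0, -0.019, 1.0, -0.0]
contact_force: [0.8, -0.0, -0.9]
gripper_width: 0.0858
gripper_force: 0.0
[ 9.08880160e-02  1.06645558e-01  1.85778769e+00 -1.19416622e-04
  1.17663088e+00 -1.51832394e+00]
 rot units [ 0.   -6.99  0.01] shift now-frame [ 2.1  -6.76  4.98] target-frame [ 4.57 -6.76  2.88]
```

```bash
python3 -m inch '{"linear":[[0,-1,0],[0,-1,0],[0,-1,0],[0,-1,0],[0,-1,0],[0,-1,0],[0,-0.76,0],[1,0,0],[1,0,0],[1,0,0]],"rotation":[[0,-1,0],[0,-1,0],[0,-1,0],[0,-1,0],[0,-1,0],[0,-1,0],[0,-1,0],[0,0,0],[0,0,0],[0,0,0]],"hand":[-1,-1,-1,-1,-1,-1,-1,-1,-1,-1]}'
python3 -c "
from h import *
a=np.radians(35)
print(status.sense()['q'])
go((.3595,-.0982,.2554),tool(a,.038))"
```

```text
clock: 5.05
tcp_pos: [0.348, -0.0976, 0.3529]
eef_rot: [0.301, -0.018, 0.953, 0.005]
contact_force: [0.3, 0.2, -1.3]
gripper_width: 0.0855
gripper_force: 0.0
[-0.68492792 -0.03172196  2.28758583  0.8094499   0.55160071 -2.92647322]
 rot units [-0.01  0.01  0.01] shift now-frame [ 1.55 -0.03  2.88] target-frame [ 1.55 -0.03  2.88]
```

The wrist is close to its joint limits. From the joint readings the links are about 0.655 and 0.382 m, so a full 35° lean can't be reached at the grasp. I'll grasp with a 15° lean and place at -20°.

```bash
cat >> h.py <<'E'
def tcp(U,pitch,yaw,t,up=0,h=.016):
    n=R.from_euler("ZY",[yaw,-pitch]).apply([0,0,1]); T=tool(t,yaw)
    return np.array(U)+n*h-T.apply([0,0,.155])+[0,0,up],T
E
python3 -c "
from h import *
a=np.radians(35);U=(.4913,-.0932,.067)
for up in(.06,0): go(*tcp(U,a,.038,np.radians(15),up))"
```

```text
rot units [-0.01  4.01  0.01] shift now-frame [-1.36 -0.03  3.52] target-frame [-2.49 -0.03  2.84]
 rot units [-0.01  4.01  0.01] shift now-frame [-0.21 -0.03  5.16] target-frame [-1.97 -0.03  4.77]
```

```bash
python3 -m inch '{"linear":[[0,0,0],[0,0,0],[0,0,0],[0,0,0],[-0.83,0,0.95],[-0.83,0,0.95],[-0.83,0,0.94],[0,0,0],[0,0,0],[0,0,0]],"rotation":[[0,1,0],[0,1,0],[0,1,0],[0,1,0],[0,0,0],[0,0,0],[0,0,0],[0,0,0],[0,0,0],[0,0,0]],"hand":[-1,-1,-1,-1,-1,-1,-1,-1,-1,-1]}'
python3 -c "
from h import *
a=np.radians(35);U=(.4913,-.0932,.067)
print(status.sense()['q'])
for up in(.06,0): go(*tcp(U,a,.038,np.radians(15),up))
cv2.imwrite('pics/t1.png',cv2.resize(capture('top')['pixels'][180:340,220:460,::-1],None,fx=3,fy=3))"
```

```text
clock: 6.3
tcp_pos: [0.442, -0.0939, 0.2907]
eef_rot: [0.131, -0.019, 0.991, 0.002]
contact_force: [0.1, -0.8, -0.2]
gripper_width: 0.0852
gripper_force: 0.0
[-0.41298938  0.25074729  2.06036046  0.20007709  0.60297173 -2.1739169 ]
 rot units [-0.  0.  0.] shift now-frame [ 0.01 -0.04  0.03] target-frame [ 0.01 -0.04  0.03]
 rot units [-0.  0.  0.] shift now-frame [ 0.53 -0.04  1.96] target-frame [ 0.52 -0.04  1.96]
```

View pics/t1.png

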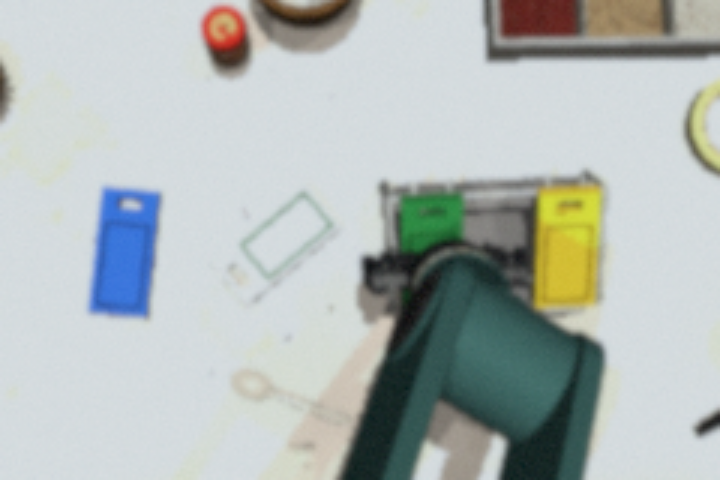

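```bash
python3 -m inch '{"linear":[[0.26,-0.02,0.98],[0.26,-0.02,0.98],[0,0,0],[0,0,0],[0,0,0],[0,0,0],[0,0,0],[0,0,0],[0,0,0],[0,0,0]],"rotation":[[0,0,0],[0,0,0],[0,0,0],[0,0,0],[0,0,0],[0,0,0],[0,0,0],[0,0,0],[0,0,0],[0,0,0]],"hand":[-1,-1,-1,-1,1,1,1,1,1,1]}' 60
python3 -c "
from h import *
a=np.radians(35);U=(.4913,-.0932,.067)
for up in(.06,0): go(*tcp(U,a,.038,np.radians(15),up))"
```

```text
clock: 7.6
tcp_pos: [0.4433, -0.0953, 0.2307]
eef_rot: [0.132, -0.019, 0.991, 0.002]
contact_force: [-4.7, -0.8, 12.2]
gripper_width: 0.0585
gripper_force: 61.3
 rot units [-0.01  0.03  0.01] shift now-frame [-0.48  0.01 -1.91] target-frame [-0.47  0.01 -1.91]
 rot units [-0.01  0.03  0.01] shift now-frame [0.05 0.01 0.02] target-frame [0.05 0.01 0.02]
```

```bash
python3 -m inch '{"linear":[[-0.13,0,-0.48],[-0.26,0,-0.97],[-0.26,0,-0.97],[-0.26,0,-0.97],[0,0,0],[0,0,0],[0,0,0],[0,0,0],[0,0,0],[0,0,0]],"rotation":[[0,0,0],[0,0,0],[0,0,0],[0,0,0],[0,1,0],[0,1,0],[0,1,0],[0,1,0],[0,1,0],[0,1,0]],"hand":[1,1,1,1,1,1,1,1,1,1]}' 60
python3 -c "
from h import *
B=(.4984,.22,.014)
print(status.sense()['q'])
for up in(.08,0): go(*tcp(B,0,-.10,np.radians(-20),up))"
```

```text
clock: 8.85
tcp_pos: [0.4431, -0.0951, 0.3353]
eef_rot: [-0.131, -0.019, 0.991, -0.003]
contact_force: [-0.2, 0.6, -2.4]
gripper_width: 0.0582
gripper_force: 65.9
[-0.32294209  0.30979664  1.80626496 -0.09723796  1.27375541 -1.89181434]
 rot units [-0.49  0.98  1.51] shift now-frame [-4.55 10.18  1.51] target-frame [-3.31 10.64  1.62]
 rot units [-0.49  0.98  1.51] shift now-frame [-5.24 10.19  4.09] target-frame [-4.22 10.64  4.13]
```

```bash
python3 -m inch '{"linear":[[0,0,0],[0,0,0],[-0.3,0.97,0],[-0.3,0.97,0],[-0.3,0.97,0],[-0.3,0.97,0.1],[-0.3,0.97,0.1],[-0.3,0.97,0.1],[-0.3,0.97,0.1],[-0.3,0.97,0.1]],"rotation":[[-0.25,0.49,0.76],[-0.24,0.49,0.75],[0,0,0],[0,0,0],[0,0,0],[0,0,0],[0,0,0],[0,0,0],[0,0,0],[0,0,0]],"hand":[1,1,1,1,1,1,1,1,1,1]}'
python3 -m inch '{"linear":[[-0.3,0.97,0.3],[-0.3,0.97,0.4],[-0.3,0.94,0.42],[0,0,0],[0,0,0],[0,0,0],[0,0,0],[0,0,0],[0,0,0],[0,0,0]],"rotation":[[0,0,0],[0,0,0],[0,0,0],[0,0,0],[0,0,0],[0,0,0],[0,0,0],[0,0,0],[0,0,0],[0,0,0]],"hand":[1,1,1,1,1,1,1,1,1,1]}'
python3 -c "
from h import *
B=(.4984,.22,.014)
for up in(.08,0): go(*tcp(B,0,-.10,np.radians(-20),up))
rs=[cam('side'),cam('top')]
np.set_printoptions(precision=4,suppress=True)
o=[]
for r in rs:
    u,v=proj(r,[[.5,.22,.08]])[0].astype(int); o.append(cv2.resize(r['pixels'][v-40:v+40,u-40:u+40,::-1],None,fx=5,fy=5))
cv2.imwrite('pics/p1.png',np.hstack(o))
for p in(-5,0,5): print(p,*fit(rs,'green',(.5,.22,.09),np.radians(p)))
"
```

```text
clock: 10.1
tcp_pos: [0.5289, 0.1312, 0.2966]
eef_rot: [-0.172, 0.049, 0.984, 0.009]
contact_force: [0.1, 0.5, -1.1]
gripper_width: 0.0585
gripper_force: 65.9
clock: 11.35
tcp_pos: [0.5511, 0.2148, 0.2556]
eef_rot: [-0.173, 0.049, 0.984, 0.009]
contact_force: [-0.1, 0.5, -2.1]
gripper_width: 0.0586
gripper_force: 65.9
 rot units [0.01 0.02 0.  ] shift now-frame [-0. -0. -0.] target-frame [-0. -0. -0.]
 rot units [0.01 0.02 0.  ] shift now-frame [-0.91 -0.01  2.5 ] target-frame [-0.91 -0.    2.5 ]
-5 [0.4291 0.2096 0.1053 0.682 ] [-9.867   0.9473 -1.6054 -0.0274 -8.3061  1.2024] [np.float64(173.0), np.float64(3.0)]
0 [0.4293 0.2097 0.1055 0.633 ] [-9.8834  0.9448 -2.2054 -0.029  -8.3272  1.5908] [np.float64(173.0), np.float64(3.0)]
5 [0.4296 0.2099 0.1055 0.5703] [-9.8827  0.9465 -2.6581 -0.0096 -8.2833  2.107 ] [np.float64(173.0), np.float64(3.0)]
```

View pics/p1.png

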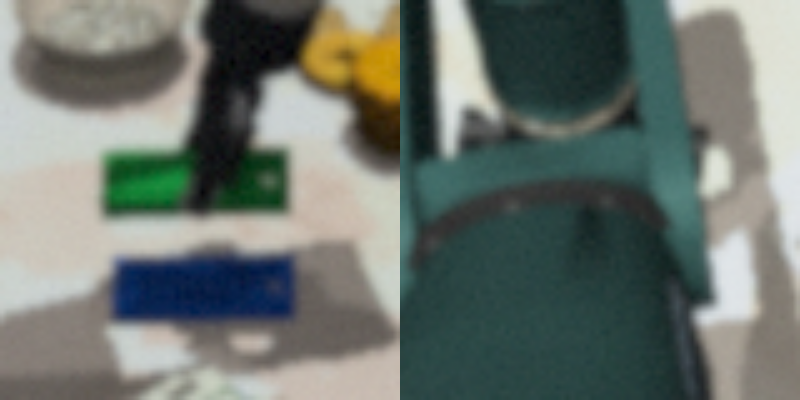

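The top view is blocked by the arm. In the side crop, green is level above blue, spanning columns 105–288 against 115–294 for blue. I'll measure the held board from the side silhouette hull.

```bash
cat >> h.py <<'E'
def hullmask(r,col,g,rad=30):
    h=cv2.cvtColor(r["pixels"],cv2.COLOR_RGB2HSV); lo,hi=HUE[col]
    m=cv2.inRange(h,(lo,110,40),(hi,255,255)); k=np.zeros_like(m); u,v=proj(r,[g])[0].astype(int); cv2.circle(k,(u,v),rad,255,-1); m&=k
    n,l,s,_=cv2.connectedComponentsWithStats(m); keep=np.isin(l,[i for i in range(1,n) if s[i,4]>12])
    return cv2.fillConvexPoly(np.zeros_like(m),cv2.convexHull(np.argwhere(keep)[:,::-1].astype(np.int32)),1)
def fithull(rs,col,g,fixz=None,fixpitch=None,rad=30):  # hull-mask IoU-like fit by moments incl. second moments
    def ft(M): a=M["m00"]; return np.array([M["m10"]/a,M["m01"]/a,np.sqrt(M["mu20"]/a),np.sqrt(M["mu02"]/a),M["mu11"]/a/5])
    obs=[ft(cv2.moments(hullmask(r,col,g,rad),True)) for r in rs]
    def res(q):
        p=np.array(q)*.05; z=p[2] if fixz is None else fixz; pt=p[4] if fixpitch is None else fixpitch
        P=C@R.from_euler("ZY",[p[3],-pt]).as_matrix().T+[p[0],p[1],z]
        return np.concatenate([ft(cv2.moments(cv2.convexHull(proj(r,P).astype(np.float32))))-o for r,o in zip(rs,obs)])
    s=least_squares(res,np.array([*g,-.08,.02])/.05,diff_step=2e-2); return s.x*.05,s.fun
E
python3 -c "
from h import *
np.set_printoptions(precision=4,suppress=True)
rs=[cam('side')]
print(*fithull(rs,'blue',(.4984,.22,.0),0,0))
for p in(None,-.1,0,.1): print(p,*fithull(rs,'green',(.4984,.22,.094),.094,p))
"
```

```text
[ 0.4981  0.2192  0.1368 -0.108   0.02  ] [-0.0001 -0.0208  0.5655  0.5585 -0.0106]
None [ 0.494   0.2216 -0.4898 -0.7302  0.2936] [ 0.0005 -0.0019 -0.066   0.243  -0.0249]
-0.1 [0.4931 0.2225 0.3735 0.0638 0.02  ] [ 0.001  -0.0369  1.1347  0.6103 -0.0043]
0 [ 0.4939  0.2225  0.094  -0.1217  0.02  ] [ 0.0032 -0.0362  1.0657  0.6574 -0.0931]
0.1 [ 0.494   0.2224  0.094  -0.3326  0.02  ] [-0.0015 -0.0355  1.0818  0.5966  0.0862]
```

```bash
python3 -m inch '{"linear":[[-0.315,0,0.733],[-0.315,0,0.733],[-0.315,0,0.733],[0,0,0],[0,0,0],[0,0,0],[0,0,0],[0,0,0],[0,0,0],[0,0,0]],"rotation":[[0,0,0],[0,0,0],[0,0,0],[0,0,0],[0,0,0],[0,0,0],[0,0,0],[0,0,0],[0,0,0],[0,0,0]],"hand":[1,1,1,1,1,1,1,1,1,1]}'
python3 -c "
from h import *
np.set_printoptions(precision=4,suppress=True)
rs=[cam('side')]
B=(.4984,.22,.014); go(*tcp(B,0,-.10,np.radians(-20),0))
for z in(.02,.022):print(*fithull(rs,'green',(.4984,.22,.022),z,0))
for r in rs:
    u,v=proj(r,[[.5,.22,.02]])[0].astype(int); cv2.imwrite('pics/p2.png',cv2.resize(r['pixels'][v-30:v+30,u-40:u+40,::-1],None,fx=8,fy=8))
"
```

```text
clock: 12.75
tcp_pos: [0.5553, 0.2145, 0.1839]
eef_rot: [-0.173, 0.049, 0.984, 0.009]
contact_force: [-0.3, 0.4, -1.2]
gripper_width: 0.0583
gripper_force: 65.8
 rot units [0.01 0.02 0.  ] shift now-frame [ 0.04 -0.01  0.31] target-frame [ 0.04 -0.01  0.31]
[ 0.4991  0.2204  0.022  -0.1145  0.02  ] [ 0.0027 -0.0259  0.9546  0.2364 -0.0911]
[ 0.4989  0.2178  0.5784 -0.1145  0.02  ] [ 0.0027 -0.0264  0.9718  0.2426 -0.0928]
```

View pics/p2.png

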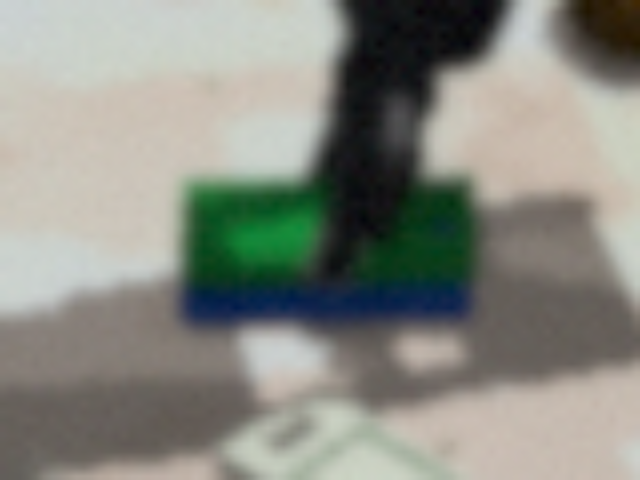

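Green sits directly over blue, edges matching to about 1 mm (columns 183–478 against 183–472). I'll lower it gently to contact.

```bash
python3 -m inch '{"linear":[[-0.02,0,0.05],[-0.02,0,0.05],[-0.02,0,0.05],[-0.02,0,0.05],[0,0,0],[0,0,0],[0,0,0],[0,0,0],[0,0,0],[0,0,0]],"rotation":[[0,0,0],[0,0,0],[0,0,0],[0,0,0],[0,0,0],[0,0,0],[0,0,0],[0,0,0],[0,0,0],[0,0,0]],"hand":[1,1,1,1,1,1,1,1,1,1]}'
```

```text
clock: 14.05
tcp_pos: [0.5555, 0.2145, 0.1774]
eef_rot: [-0.173, 0.049, 0.984, 0.009]
contact_force: [0.5, 0.5, -1.3]
gripper_width: 0.0582
gripper_force: 65.8
```

```bash
python3 -m inch '{"linear":[[-0.01,0,0.03],[-0.01,0,0.03],[-0.01,0,0.03],[0,0,0],[0,0,0],[0,0,0],[0,0,0],[0,0,0],[0,0,0],[0,0,0]],"rotation":[[0,0,0],[0,0,0],[0,0,0],[0,0,0],[0,0,0],[0,0,0],[0,0,0],[0,0,0],[0,0,0],[0,0,0]],"hand":[1,1,1,1,1,1,1,1,1,1]}'
```

```text
clock: 15.3
tcp_pos: [0.5555, 0.2145, 0.176]
eef_rot: [-0.173, 0.049, 0.984, 0.009]
contact_force: [-0.5, -1.0, 11.2]
gripper_width: 0.0582
gripper_force: 67.2
```

```bash
python3 -m inch '{"linear":[[0,0,0],[0,0,0],[0,0,0],[0,0,0],[0,0,0],[0.17,0,-0.47],[0.34,0,-0.94],[0.34,0,-0.94],[0.34,0,-0.94],[0.34,0,-0.94]],"rotation":[[0,0,0],[0,0,0],[0,0,0],[0,0,0],[0,0,0],[0,0,0],[0,0,0],[0,0,0],[0,0,0],[0,0,0]],"hand":[-1,-1,-1,-1,-1,-1,-1,-1,-1,-1]}'
python3 -c "
from h import *
U=(.4967,-.2245,.067)
go(*tcp(U,np.radians(35),.038,np.radians(15),.09))"
```

```text
clock: 16.55
tcp_pos: [0.5554, 0.2143, 0.3117]
eef_rot: [-0.172, 0.049, 0.984, 0.009]
contact_force: [0.7, -0.0, 0.1]
gripper_width: 0.0858
gripper_force: 0.0
 rot units [ 0.09 -6.96 -1.6 ] shift now-frame [  2.09 -14.98   0.44] target-frame [  3.94 -14.54  -1.34]
```

```bash
python3 -m inch '{"linear":[[0,-0.9,0],[0,-0.9,0],[0,-0.9,0],[0,-0.9,0],[0,-0.9,0],[0,-0.9,0],[0,-0.9,0],[0.2,-1,0],[0.2,-1,0],[0.2,-1,0]],"rotation":[[0.01,-0.99,-0.23],[0.01,-0.99,-0.23],[0.01,-0.99,-0.23],[0.01,-0.99,-0.23],[0.01,-0.99,-0.23],[0.01,-0.99,-0.23],[0.01,-0.99,-0.23],[0,0,0],[0,0,0],[0,0,0]],"hand":[-1,-1,-1,-1,-1,-1,-1,-1,-1,-1]}'
python3 -c "
from h import *
np.set_printoptions(precision=4,suppress=True)
U=(.4967,-.2245,.067)
go(*tcp(U,np.radians(35),.038,np.radians(15),.06))
rs=[cam('side'),cam('top')]
for z in(.014,):
  print(*fithull(rs[:1],'green',(.4984,.22,.014),z,0),*fithull(rs[1:],'green',(.4984,.22,.014),z,0))
print(*fit(rs,'green',(.4984,.22,.014),0))
print(rs[1]['pixels'].shape)
r=rs[1];u,v=proj(r,[[.5,0,.05]])[0].astype(int); cv2.imwrite('pics/p3.png',cv2.resize(r['pixels'][v-50:v+50,u-80:u+80,::-1],None,fx=5,fy=5))
"
```

```text
clock: 17.8
tcp_pos: [0.5336, -0.0658, 0.3043]
eef_rot: [0.129, -0.019, 0.991, 0.003]
contact_force: [0.7, -0.5, -0.5]
gripper_width: 0.0856
gripper_force: 0.0
 rot units [ 0.01 -0.03  0.  ] shift now-frame [ 3.09 -5.24 -0.33] target-frame [ 3.09 -5.24 -0.33]
[ 0.4983  0.2184  0.014  -0.2103  0.02  ] [ 0.0011 -0.0213  0.6759  0.4104 -0.0322] [ 0.501   0.2186  0.014  -0.1086  0.02  ] [ 0.0004 -0.0018  0.2182  0.2989  0.0076]
[ 0.4988  0.2187  0.0128 -0.1369] [ 0.6596 -0.088  -0.6318  0.0011  0.5805  0.288 ] [np.float64(396.0), np.float64(757.0)]
(480, 640, 3)
```

View pics/p3.png

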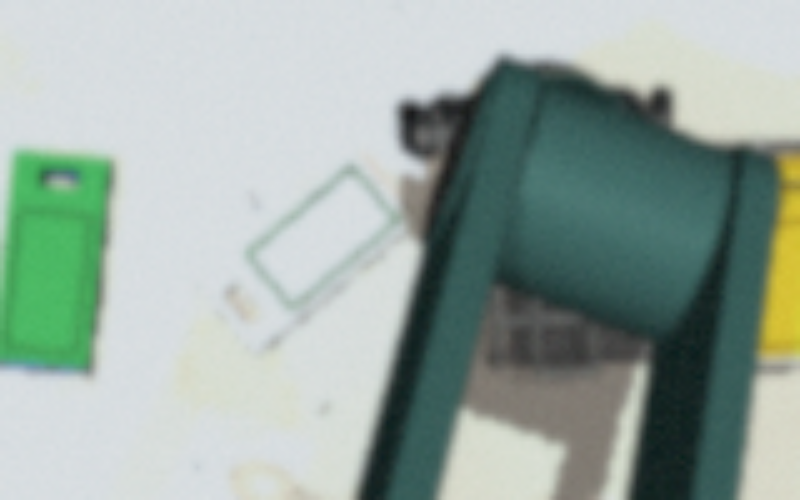

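Green lies on blue, about 2 mm off in x and y, and the holes are at the same end. Yellow is next.

```bash
python3 -m inch '{"linear":[[0.5,-0.87,-0.3],[0.5,-0.87,0],[0.5,-0.87,0],[0.53,-0.87,0],[0.53,-0.88,0],[0.53,-0.88,0],[0,0,0],[0,0,0],[0,0,0],[0,0,0]],"rotation":[[0,0,0],[0,0,0],[0,0,0],[0,0,0],[0,0,0],[0,0,0],[0,0,0],[0,0,0],[0,0,0],[0,0,0]],"hand":[-1,-1,-1,-1,-1,-1,-1,-1,-1,-1]}'
python3 -c "
from h import *
U=(.4967,-.2245,.067)
for up in (.06,0): go(*tcp(U,np.radians(35),.038,np.radians(15),up))"
```

```text
clock: 19.15
tcp_pos: [0.4484, -0.2247, 0.2882]
eef_rot: [0.129, -0.02, 0.991, 0.003]
contact_force: [0.3, 0.6, 0.1]
gripper_width: 0.0851
gripper_force: 0.0
 rot units [ 0.02 -0.04  0.01] shift now-frame [ 0.02 -0.05 -0.06] target-frame [ 0.02 -0.05 -0.06]
 rot units [ 0.02 -0.04  0.01] shift now-frame [ 0.53 -0.06  1.87] target-frame [ 0.54 -0.05  1.87]
```

```bash
python3 -m inch '{"linear":[[0.27,-0.03,0.94],[0.27,-0.03,0.93],[0,0,0],[0,0,0],[0,0,0],[0,0,0],[0,0,0],[0,0,0],[0,0,0],[0,0,0]],"rotation":[[0.01,-0.02,0],[0.01,-0.02,0],[0,0,0],[0,0,0],[0,0,0],[0,0,0],[0,0,0],[0,0,0],[0,0,0],[0,0,0]],"hand":[-1,-1,-1,-1,1,1,1,1,1,1]}' 60
```

```text
clock: 20.4
tcp_pos: [0.4471, -0.2275, 0.2311]
eef_rot: [0.131, -0.019, 0.991, 0.002]
contact_force: [-2.7, 1.7, 9.2]
gripper_width: 0.0583
gripper_force: 62.2
```

```bash
python3 -m inch '{"linear":[[-0.13,0,-0.48],[-0.26,0,-0.97],[-0.26,0,-0.97],[-0.26,0,-0.97],[0,0,0],[0,0,0],[0,0,0],[0,0,0],[0,0,0],[0,0,0]],"rotation":[[0,0,0],[0,0,0],[0,0,0],[0,0,0],[0,1,0],[0,1,0],[0,1,0],[0,1,0],[0,1,0],[0,1,0]],"hand":[1,1,1,1,1,1,1,1,1,1]}' 60
python3 -c "
from h import *
B=(.4995,.2188,.028)
print(status.sense()['q'])
for up in(.08,0): go(*tcp(B,0,-.107,np.radians(-20),up))"
```

```text
clock: 21.65
tcp_pos: [0.4469, -0.2273, 0.3363]
eef_rot: [-0.131, -0.018, 0.991, -0.004]
contact_force: [0.7, 0.7, -1.3]
gripper_width: 0.0584
gripper_force: 65.3
[-0.55001767  0.36511706  1.71264723 -0.15281164  1.28690785 -2.09836422]
 rot units [-0.52  0.98  1.57] shift now-frame [-4.49 14.55  1.06] target-frame [-2.57 14.97  1.43]
 rot units [-0.52  0.98  1.57] shift now-frame [-5.18 14.55  3.63] target-frame [-3.48 14.97  3.94]
```

```bash
python3 -m inch '{"linear":[[0,0,0],[0,0,0],[-0.17,1,0],[-0.17,1,0],[-0.17,1,0],[-0.17,1,0],[-0.17,1,0],[-0.17,1,0],[-0.17,1,0],[-0.17,1,0]],"rotation":[[-0.26,0.49,0.79],[-0.26,0.49,0.78],[0,0,0],[0,0,0],[0,0,0],[0,0,0],[0,0,0],[0,0,0],[0,0,0],[0,0,0]],"hand":[1,1,1,1,1,1,1,1,1,1]}'
python3 -m inch '{"linear":[[-0.17,1,0.2],[-0.17,1,0.2],[-0.17,1,0.2],[-0.17,1,0.2],[-0.17,1,0.2],[-0.17,1,0.2],[-0.19,0.97,0.23],[0,0,0],[0,0,0],[0,0,0]],"rotation":[[0,0,0],[0,0,0],[0,0,0],[0,0,0],[0,0,0],[0,0,0],[0,0,0],[0,0,0],[0,0,0],[0,0,0]],"hand":[1,1,1,1,1,1,1,1,1,1]}'
python3 -c "
from h import *
np.set_printoptions(precision=4,suppress=True)
B=(.4995,.2188,.028)
for up in(.08,0): go(*tcp(B,0,-.107,np.radians(-20),up))
rs=[cam('side')]
print(*fithull(rs,'green',(.4984,.22,.014),.014,0))
print(*fithull(rs,'yellow',(.4984,.22,.108),.108,0))
r=rs[0]
u,v=proj(r,[[.5,.22,.06]])[0].astype(int); cv2.imwrite('pics/p4.png',cv2.resize(r['pixels'][v-35:v+35,u-45:u+45,::-1],None,fx=8,fy=8))
"
```

```text
clock: 22.9
tcp_pos: [0.5108, 0.0082, 0.3227]
eef_rot: [-0.172, 0.053, 0.984, 0.01]
contact_force: [-0.5, -1.1, -0.8]
gripper_width: 0.0585
gripper_force: 65.3
clock: 24.15
tcp_pos: [0.5521, 0.2124, 0.2699]
eef_rot: [-0.172, 0.053, 0.984, 0.01]
contact_force: [-0.5, -0.9, -1.2]
gripper_width: 0.0581
gripper_force: 65.3
 rot units [0.02 0.02 0.  ] shift now-frame [-0.    0.02  0.01] target-frame [-0.    0.02  0.01]
 rot units [0.02 0.02 0.  ] shift now-frame [-0.91  0.02  2.51] target-frame [-0.92  0.02  2.51]
[ 0.5007  0.217   0.0151 -0.1061  0.02  ] [ 0.     -0.0201  0.5229  0.5735  0.0201]
[ 0.4965  0.2188  0.1782 -0.1157  0.02  ] [ 0.0023 -0.0202  0.6916  0.1764 -0.0693]
```

View pics/p4.png

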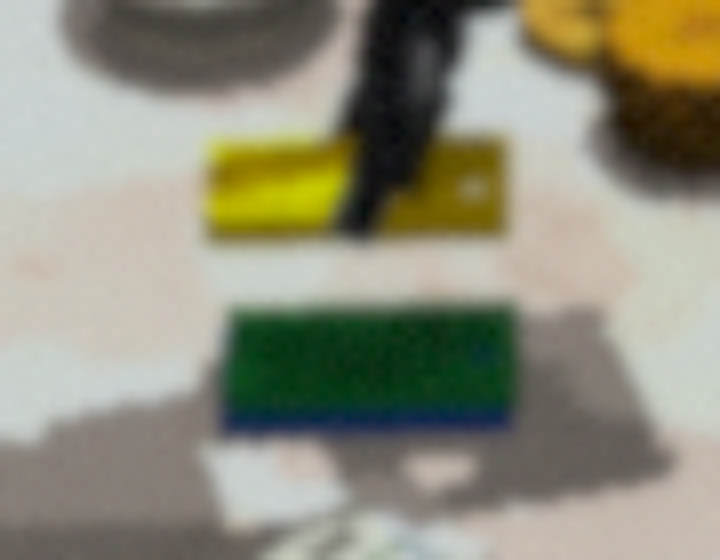

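Yellow is level over the stack, about 3–4 mm short in x (columns 205–505 against 225–518). I'll correct that while lowering.

```bash
python3 -m inch '{"linear":[[-0.305,0,0.739],[-0.305,0,0.739],[-0.305,0,0.739],[0,0,0],[0,0,0],[0,0,0],[0,0,0],[0,0,0],[0,0,0],[0,0,0]],"rotation":[[0,0,0],[0,0,0],[0,0,0],[0,0,0],[0,0,0],[0,0,0],[0,0,0],[0,0,0],[0,0,0],[0,0,0]],"hand":[1,1,1,1,1,1,1,1,1,1]}'
python3 -c "
from h import *
np.set_printoptions(precision=4,suppress=True)
rs=[cam('side')]
B=(.4995,.2188,.028); go(*tcp(B,0,-.107,np.radians(-20),0))
print(*fithull(rs,'yellow',(.4984,.22,.036),.036,0))
r=rs[0]
u,v=proj(r,[[.5,.22,.03]])[0].astype(int); cv2.imwrite('pics/p5.png',cv2.resize(r['pixels'][v-30:v+30,u-40:u+40,::-1],None,fx=8,fy=8))
"
```

```text
clock: 25.45
tcp_pos: [0.5552, 0.2131, 0.1974]
eef_rot: [-0.173, 0.052, 0.984, 0.01]
contact_force: [-0.2, 0.7, -0.5]
gripper_width: 0.0584
gripper_force: 65.3
 rot units [0.02 0.02 0.01] shift now-frame [ 0.01 -0.01  0.28] target-frame [ 0.01 -0.01  0.28]
[ 0.4995  0.2152  0.0381 -0.1324  0.02  ] [ 0.0012 -0.0065  0.3856 -0.1926 -0.0368]
```

View pics/p5.png

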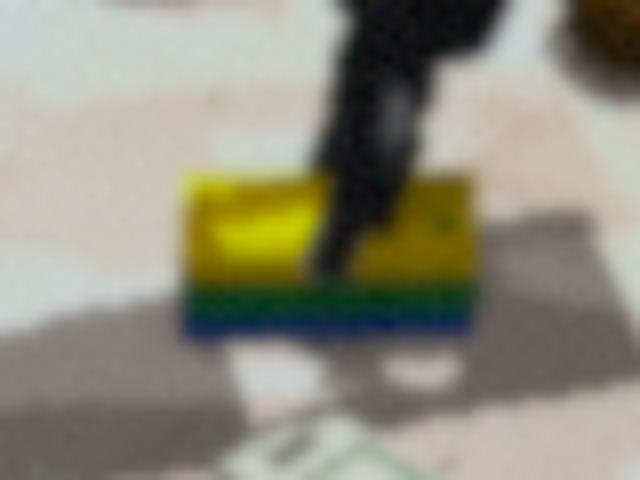

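The three boards line up in this view, columns about 183–478. Now I'll lower to contact.

```bash
python3 -m inch '{"linear":[[-0.02,0,0.05],[-0.02,0,0.05],[-0.02,0,0.05],[-0.02,0,0.05],[-0.01,0,0.03],[0,0,0],[0,0,0],[0,0,0],[0,0,0],[0,0,0]],"rotation":[[0,0,0],[0,0,0],[0,0,0],[0,0,0],[0,0,0],[0,0,0],[0,0,0],[0,0,0],[0,0,0],[0,0,0]],"hand":[1,1,1,1,1,1,1,1,1,1]}'
```

```text
clock: 26.75
tcp_pos: [0.5555, 0.213, 0.191]
eef_rot: [-0.173, 0.052, 0.984, 0.01]
contact_force: [-1.1, -0.7, 8.2]
gripper_width: 0.0583
gripper_force: 66.2
```

Yellow is in contact at about 9 N. I'll open and retreat upward.

```bash
python3 -m inch '{"linear":[[0,0,0],[0,0,0],[0,0,0],[0,0,0],[0,0,0],[0.17,0,-0.47],[0.34,0,-0.94],[0.34,0,-0.94],[0.34,0,-0.94],[0.34,0,-0.94]],"rotation":[[0,0,0],[0,0,0],[0,0,0],[0,0,0],[0,0,0],[0,0,0],[0,0,0],[0,0,0],[0,0,0],[0,0,0]],"hand":[-1,-1,-1,-1,-1,-1,-1,-1,-1,-1]}'
python3 -m inch '{"linear":[[0,-1,0],[0,-1,0],[0,-1,0],[0,-1,0],[0,-1,0],[0,-1,0],[0,-1,0],[0,-1,0],[0,0,0],[0,0,0]],"rotation":[[0,0,0],[0,0,0],[0,0,0],[0,0,0],[0,0,0],[0,0,0],[0,0,0],[0,0,0],[0,0,0],[0,0,0]],"hand":[-1,-1,-1,-1,-1,-1,-1,-1,-1,-1]}'
python3 -c "
from h import *
np.set_printoptions(precision=4,suppress=True)
rs=[cam('side'),cam('top')]
for r in rs: print(*fithull([r],'yellow',(.4995,.219,.028),.028,0,rad=32))
o=[]
for r in rs:
    u,v=proj(r,[[.5,.22,.03]])[0].astype(int); o.append(cv2.resize(r['pixels'][v-30:v+30,u-30:u+30,::-1],None,fx=6,fy=6))
cv2.imwrite('pics/p6.png',np.hstack(o))
"
```

```text
clock: 28.0
tcp_pos: [0.5554, 0.2128, 0.327]
eef_rot: [-0.172, 0.052, 0.984, 0.01]
contact_force: [0.2, 0.6, -0.3]
gripper_width: 0.0853
gripper_force: 0.0
clock: 29.25
tcp_pos: [0.53, -0.0255, 0.3251]
eef_rot: [-0.172, 0.052, 0.984, 0.01]
contact_force: [-0.1, 0.8, 0.0]
gripper_width: 0.0853
gripper_force: 0.0
[ 0.5014  0.2169 -0.5228 -0.1188  0.02  ] [ 0.0007 -0.005   0.2416 -0.0529 -0.0252]
[ 0.5019  0.2166  0.2323 -0.0948  0.02  ] [ 0.     -0.0012  0.0456  0.2269 -0.0052]
```

View pics/p6.png

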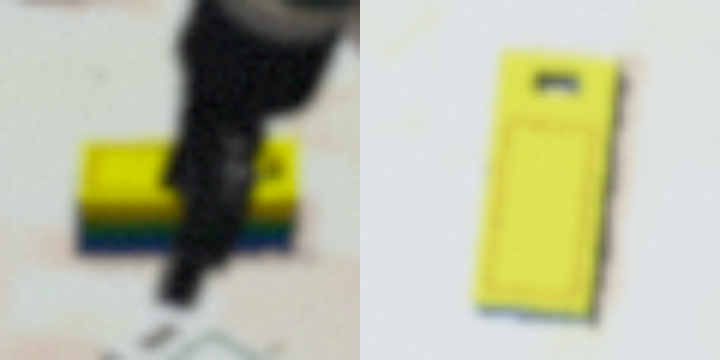

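The stack is flush, with the holes at the same end and offsets of about 2–3 mm. The arm is clear, so I'll hand in.

```bash
python3 -c "
from station import ctrl
print(ctrl.hand_in())"
```

```text
the job is handed in; nothing more can be done
None
```

I stacked green on blue and yellow on top, lowering each flat to contact before release, with the hang holes at the same end and offsets of about 2–3 mm by camera; the job is handed in at about 29 s, but no verdict was shown.

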